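# Set a chocolate disc on a dome and hold the cold-air blower on its third click

## Task

Gently balance the round chocolate disc, level and centred, on top of the chocolate dome, and let go of it; then turn the cold-air blower's spring-return dial clockwise past its first two clicks to the third and keep holding it there, so that the air sets the disc where it lies. The job ends holding: finish with the gripper still holding the dial on its third click (let go, it springs back to off) and the disc still balanced. Leave the other things on the bench where they are.

Things in the scene. Friction and masses are not known exactly. Their poses are not given: they have to be found in the camera images.
- disc: the round disc of dark chocolate, 52 mm across and 14 mm thick, about 40 g, lying flat on the bench among other chocolate pieces; the only flat round one. Origin at the centre of its underside, z up through its flat faces.
- dome: the dark chocolate dome: a half-ball of 70 mm radius fixed on a round white cake board (156 mm across, 10 mm thick) in front of the blower's outlet; it does not move. Origin at the centre of the board's underside; its top is 80 mm above the bench.
- crown (a point): the very top of the dome, 80 mm above the bench, where the middle of the disc's underside belongs. The dome is truly round there: the disc touches it at one point, rocks a little, and stays if its middle is within some millimetres of the top.
- blower: white cold-air blower, fixed to the bench: to its left (+y) a flat round fan casing (196 mm across, 124 mm high), a duct (54 mm thick, top 98 mm high, at x +45 mm) running along -y to a nozzle that ends at y -160 mm, and in front of the duct the switch box (115 x 108 mm, top 85 mm high) with the dial. Origin on the bench; the dial's axis is at x -65 mm, y 0 in its frame.
- dial_grip (a point): middle of the dial's grip bar, on the dial's upright axis, 108.5 mm above the bench. The black dial is a round skirt (62 mm across, top 97 mm above the bench) with a straight bar across it, 60 mm long, 13 mm thick, up to 121 mm. This point's x axis runs along the bar to its pointer end (white line) and turns with the dial. A plate round it has a dash at rest and 1, 2 and 3 dots at the clicks.
- dial_point (a point): the pointer end of the bar, 30 mm from the axis, at the same height as the grip point.
- dial (a joint): turn of the dial, rad, clockwise from above: 0 at rest (off), clicks at 0.40, 0.80 and 1.20, stop at 1.26. The pointer stands 0.6 rad left of the blower's +x at rest, 0.6 rad right of it on the third click. The return spring gives 0.09 N m at rest, 0.16 at the third click; leaving rest or a click takes up to 0.07 N m more. No click holds it: let go, it springs back to 0.
- tablet: square chocolate tablet, 52 x 52 x 14 mm, lying flat; origin at the centre of its underside. Bystander.
- bar: narrow chocolate bar, 84 (its x) x 26 x 15 mm, lying flat; origin at the centre of its underside. Bystander.
- half_ball: chocolate half-ball, 40 mm across, 20 mm high, flat side down; origin at the centre of its underside. Bystander.
- mould: bar mould tray, 220 (its x) x 120 x 24 mm; origin at the centre of its underside. Bystander.
- scraper: wide steel scraper lying flat, 233 mm long along its x (blade 110 x 80 mm to +x, handle to -x), 18 mm high; origin on the bench at the handle's end. Bystander.
- palette_knife: palette knife lying flat, 285 mm along its x, 26 mm wide, 18 mm high (handle to -x); origin on the bench near its middle. Bystander.
- bowl: round steel bowl, 140 mm across the rim, 65 mm high; origin at the centre of its underside. Bystander.
Not all that is in view belongs to the job. Leave any green or red look-alike of the disc alone.

How it is judged:
By the outcome, as a careful person would: the job done as asked, in the order asked, and still so for the second after the job is handed in, while the arm keeps its last pose, push and grip.
It also fails if it takes over 54 s, if anything falls off the work surface, if the arm or the gripper's body presses on something with over 40 N, if the wrist force passes 120 N, or if a joint passes its speed limit or range.

## Robot

A 7-joint arm with a two-finger parallel gripper is mounted at the origin on the work surface. World frame = base frame: x ahead of the robot, y to its left, z up, the work surface at z = 0. Lengths are in mm, angles in rad, forces in N, time in s.
With the tool pointing down it reaches from about 425 to 875 mm from the base axis. Payload 4.7 kg.
Tool frame: the origin (TCP) lies midway between the tips of the shut fingers; the grasp point (between the pads) lies 19 mm behind it (robot.grip_point_offset is the distance from the TCP to the grasp point, in mm); z points along the fingers, y is the line along which they close (so a half turn about z gives the same grasp; the last joint's range is limited). The gripper opens to 87 mm and grips with 3 to 60 N. Pads are 19 mm wide; open, the fingers measure 117 mm over their backs; the gripper's body (75 mm by 190 mm) begins 51 mm behind the grasp point.
Start: joints at [1.217, 0.321, -0.07, 1.45, 0.023, 1.371, -0.057], TCP at [233.698, -606.557, 222.587] pointing down, gripper open.
Joint ranges: [-2.86, 2.86], [-0.3, 2.09], [-1.38, 1.24], [0.06, 2.45], [-1.56, 4.7], [0.09, 2.05], [-2.69, 2.69]. Speed limits (rad/s): [2.57, 2.57, 3.14, 3.14, 3.14, 3.14, 3.14].

## Interface

Orientations are given as a unit quaternion [x, y, z, w].
In Python, from rig import robot gives the robot as it stands.
- The arm moves only by the tool carry_out, never from a script. Its arguments are lists of equal length, an entry for each row: "offset": the shift along the world's x, y, z in cm, a list of three; "delta_rot": the turn, a rotation vector about the world's x, y, z in rad, a list of three. A call has 1 to 20 rows; each row shifts and turns the commanded pose from where the row before left it; what a row does not reach is not made up. A row lasts 1/10 s, in which the tool goes at most 50 mm and 8.59 degrees, less where a joint would pass 70% of its speed; a pose out of reach is approached as far as the arm can. A call is refused whole if a number of a shift passes 5 or a number of a turn 0.15, either way. A call with a gripper value outside its range is refused whole. "gripper" is the gripper's target within -1 to 1 (fully open at 1, half-way at 0, shut at -1), set as the call begins (left out, the last holds). The fingers move at their own pace and stop on an object; "squeeze" is the grip in N (left out, the last holds). Time passes only in rows, so rows that do not move let the fingers close. It gives the time, the measured TCP pose, the force, the opening and the grip force at its end, in the units of the state.
- robot.read_state(): the state, without advancing time (a new reading comes with each control period).
- robot.camera(name): name is "scene" or "top"; returns a dict with "image" (384x512x3 uint8, red, green, blue), "fx", "fy", "cx", "cy" (pixels), "pose" (4x4, takes a point from camera to world coordinates). Camera axes: x right, y down, z forward; pixel columns grow to the right and rows downward; lengths in mm; the calibration is good to about 2 mm. A picture is of the moment at which its call begins. There is no depth.
- robot.job_done(): hands the job in; it is judged then, once.
The state is a dict: "t": time; "joint_pos": joint angles; "dq": joint speeds; "joint_efforts": joint torques, N m; "ee_pos": TCP position; "orientation": TCP orientation; "force": force on the tool from outside, world axes, zero at the start; "ft_torque": the same for the moment, N m; "width": finger opening in mm; "grip_force": force on a finger pad.
Only numpy, scipy, OpenCV 4.12 (cv2) and the standard library are available. Lean on these libraries where they do the work, as an engineer would, in place of code of your own. Each camera call takes 0.05 s, during which the arm holds its last target. There are 200 camera calls.

## Working session

There is one attempt and no reset: what is moved stays moved. The work goes in short steps, Python scripts to look and compute and a tool call to move; the robot and the scene stay as the last step left them, time stands still between calls to the robot, and variables do not carry over. Pictures are saved under pics/ and viewed, at most 10 in all, crops included, and the job is handed in when it is done.

Besides the shell and the picture viewer there is one more tool, called after ">>>" in YAML: its name, and indented under it one key for each argument. carry_out: Moves the arm, as the interface text tells. Its arguments: {"type":"object","properties":{"offset":{"type":"array"},"delta_rot":{"type":"array"},"gripper":{"type":"number"},"squeeze":{"type":"number"}},"required":["offset","delta_rot"]}

```bash
mkdir -p pics; ls; cat > h.py <<'E'
from rig import robot
import numpy as np, cv2
def cam(n):
    c=robot.camera(n); return c
def ray(c,u,v,z):
    d=np.array([(u-c['cx'])/c['fx'],(v-c['cy'])/c['fy'],1.]);P=np.array(c['pose']);d=P[:3,:3]@d;o=P[:3,3]
    return o+d*(z-o[2])/d[2]
def proj(c,p):
    P=np.linalg.inv(np.array(c['pose']));q=P[:3,:3]@np.array(p)+P[:3,3]
    return c['fx']*q[0]/q[2]+c['cx'],c['fy']*q[1]/q[2]+c['cy']
E
python3 - <<'E'
from h import *
for n in('top','scene'):
    c=cam(n);print(n,c['fx'],c['cx'],c['cy'],np.round(c['pose'],3).tolist())
    im=cv2.cvtColor(c['image'],cv2.COLOR_RGB2BGR);cv2.imwrite(f'pics/{n}0.png',cv2.resize(im,(800,600)));cv2.imwrite(f'{n}_raw.png',im)
print(robot.read_state())
E
```

```text
pics
top 351.06718248759313 253.73610456096785 193.54453434734148 [[-0.009, -0.995, 0.102, 375.465], [-1.0, 0.006, -0.027, -100.813], [0.026, -0.102, -0.994, 1031.438], [0.0, 0.0, 0.0, 1.0]]
scene 424.48106023431245 247.33792764823536 189.94885411019735 [[-0.843, 0.326, -0.427, 1018.35], [0.537, 0.51, -0.672, 747.473], [-0.001, -0.796, -0.605, 880.924], [0.0, 0.0, 0.0, 1.0]]
{'t': 0.1, 'joint_pos': array([ 1.21708657,  0.32177066, -0.07006641,  1.45155816,  0.02259205,
        1.37078798, -0.05690182]), 'dq': array([-0.00086234, -0.00142149, -0.00153263, -0.0019184 , -0.00032986,
        0.00010186,  0.00100898]), 'joint_efforts': array([-2.41942680e-04, -4.92570198e+01, -4.05686824e-01, -3.13398814e+01,
       -6.41055428e-02,  3.94282141e-02,  3.62349715e-05]), 'ee_pos': array([ 233.49103717, -606.08482803,  221.5539974 ]), 'orientation': array([ 9.83136076e-01,  1.82873454e-01, -2.03227556e-04, -8.44749019e-04]), 'force': array([-0.75175242, -0.08915118, -0.52762564]), 'ft_torque': array([0.0006256 , 0.00340866, 0.00973854]), 'grip_force': 0.0, 'width': 87.10872523858987}
```

View pics/top0.png

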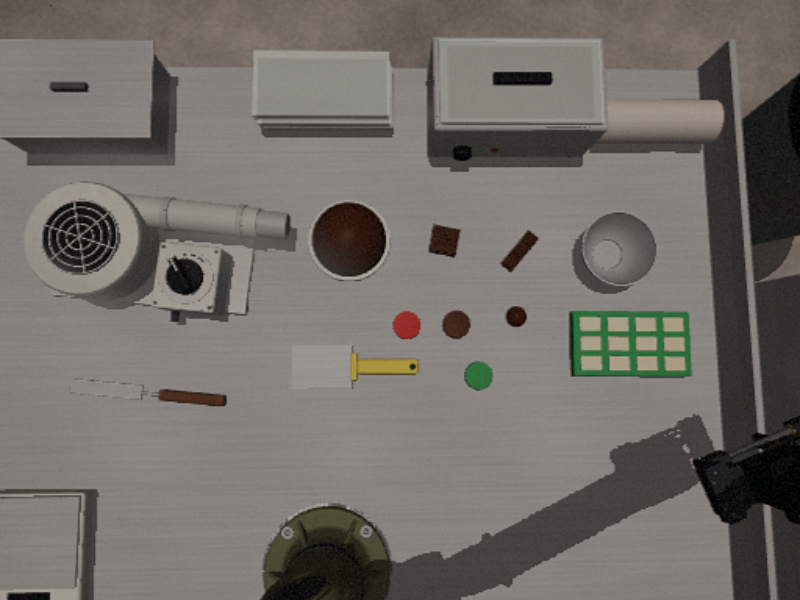

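View pics/scene0.png

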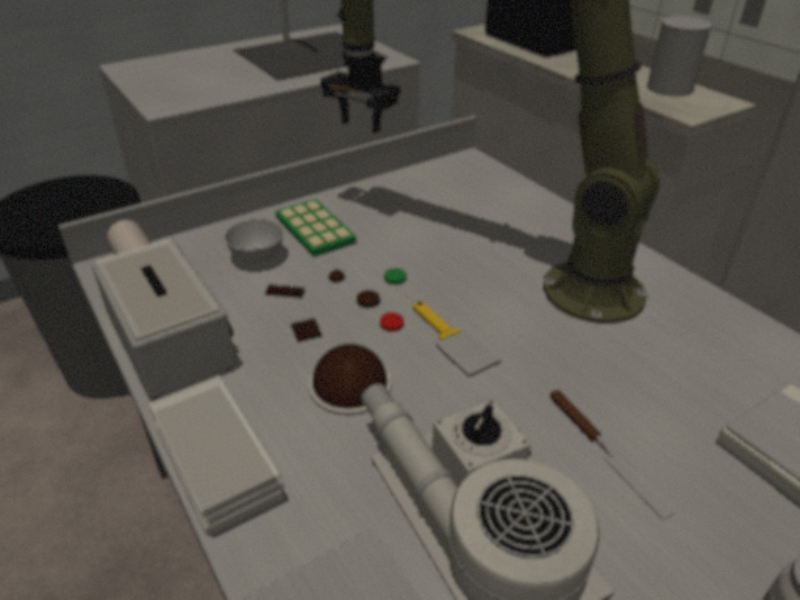

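Top view (800-px picture): the candidates for the disc are the dark brown round at (456,324), the red round at (406,325), the green round at (478,376), the half-ball at (516,316) and the tablet at (445,240). I choose (456,324) because it is the flat brown round piece. The dome is at (349,240) and the dial at (185,277).

```bash
cat > m.py <<'E'
from h import *
c=cam('top');im=cv2.cvtColor(c['image'],cv2.COLOR_RGB2BGR)
hsv=cv2.cvtColor(im,cv2.COLOR_BGR2HSV)
b,g,r=[im[...,i].astype(int) for i in range(3)]
br=((r-b>18)&(r<130)&(r-g>5)).astype(np.uint8)
n,l,s,ce=cv2.connectedComponentsWithStats(br)
for i in range(1,n):
    if s[i,4]>60: print('brown',s[i],ce[i].round(1),'z14',ray(c,*ce[i],14).round(1))
# dome board outer edge: radial search of bright->bench
def rad(cx,cy,lo,hi):
    gr=cv2.GaussianBlur(im,(3,3),0).astype(float).mean(2)
    for a in np.arange(0,360,30):
        t=np.deg2rad(a);rr=np.arange(lo,hi,1.)
        print(a,[int(gr[int(round(cy+x*np.sin(t))),int(round(cx+x*np.cos(t)))]) for x in rr])
rad(223.5,153.5,20,30)
big=lambda x0,y0,w,h,k:cv2.resize(im[y0:y0+h,x0:x0+w],None,fx=k,fy=k,interpolation=cv2.INTER_CUBIC)
A=big(245,190,95,60,4);B=big(90,145,70,65,6);C=big(190,120,70,65,6)
H=400;W=800
out=np.zeros((600,800,3),np.uint8);out[:240,:380]=A;out[0:390,380:800]=B;
out[240:600,:380]=cv2.resize(C,(380,360))
cv2.imwrite('pics/crop1.png',out)
E
python3 m.py
```

```text
brown [67  0 16 12 65] [74.4  6.3] z14 [1054.8  411.6   14. ]
brown [  70    0  171   43 2890] [158.2  18.4] z14 [1017.7  158.    14. ]
brown [ 342    0  170   66 2593] [429.3  25.6] z14 [1001.  -679.1   14. ]
brown [485   0  24  36 204] [498.1  16. ] z14 [1034.5 -899.6   14. ]
brown [ 202  129   44   41 1209] [224.2 148.3] z14 [613.9 -42.6  14. ]
brown [275 144  19  20 281] [284.  153.2] z14 [ 598.9 -219.1   14. ]
brown [321 147  24  27 213] [332.4 159.9] z14 [ 578.1 -362.4   14. ]
brown [496 154  16  24  81] [506.3 168.8] z14 [ 549.3 -885.3   14. ]
brown [325 197  12  12 107] [330.4 202.1] z14 [ 453.  -352.7   14. ]
brown [284 199  17  17 236] [291.8 207. ] z14 [ 439.4 -239.1   14. ]
brown [101 249  43  11 286] [122.3 254.3] z14 [308.5 245.7  14. ]
0 [14, 14, 43, 43, 153, 153, 128, 128, 134, 134]
30 [17, 14, 34, 60, 146, 149, 128, 129, 133, 133]
60 [27, 29, 49, 84, 157, 144, 116, 126, 133, 134]
90 [40, 40, 66, 66, 150, 150, 128, 128, 133, 133]
120 [47, 47, 63, 63, 103, 148, 123, 122, 130, 132]
150 [47, 46, 49, 55, 113, 143, 145, 128, 131, 132]
180 [39, 39, 39, 67, 67, 146, 146, 136, 136, 132]
210 [29, 25, 25, 25, 39, 110, 143, 133, 132, 135]
240 [25, 24, 21, 21, 33, 103, 143, 137, 134, 134]
270 [27, 22, 22, 41, 41, 135, 135, 132, 132, 133]
300 [25, 24, 24, 30, 105, 141, 140, 131, 132, 133]
330 [20, 16, 40, 40, 88, 149, 142, 136, 134, 131]
```

View pics/crop1.png

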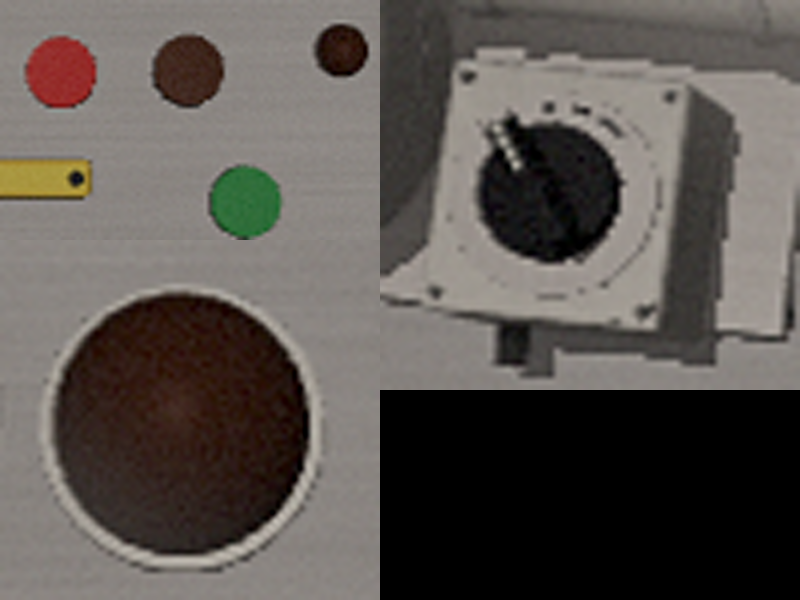

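```bash
cat > m2.py <<'E'
from h import *
from scipy.optimize import least_squares
def domefit(cs):
    E=[]
    for n in cs:
        c=cam(n);g=cv2.GaussianBlur(c['image'],(3,3),0).astype(int)
        u0,v0=(223.5,153.5) if n=='top' else (223,240)
        m=((g.mean(2)<80)).astype(np.uint8) if n=='top' else ((g[...,0]-g[...,2]>14)&(g.mean(2)<95)).astype(np.uint8)
        _,l=cv2.connectedComponents(m);m=(l==l[int(v0),int(u0)]).astype(np.uint8)
        k=max(cv2.findContours(m,0,cv2.CHAIN_APPROX_NONE)[0],key=cv2.contourArea)[:,0]
        if n=='scene': k=k[k[:,1]<236]
        print(n,len(k),k.min(0),k.max(0));ctr=np.array([u0,v0])
        E.append((c,[p+0.5*(p-ctr)/np.linalg.norm(p-ctr) for p in k]))
    def res(q):
        C=np.array([q[0],q[1],10.]);o=[]
        for c,k in E:
            for p in k:
                A=np.array(c['pose'])[:3,3];B=ray(c,*p,10.);d=(B-A)/np.linalg.norm(B-A)
                P=A+d*((C-A)@d)
                o.append(np.linalg.norm((P if P[2]>10 else B)-C)-70-(q[2] if len(q)>2 else 0))
        return np.array(o)
    s=least_squares(res,[612,-41,0],loss='soft_l1');print(cs,s.x.round(1),'rms',np.sqrt((s.fun**2).mean()).round(2))
domefit(['top']);domefit(['scene']);domefit(['top','scene'])
c=cam('scene');g=c['image'].astype(int)
m=((g[...,0]-g[...,2]>14)&(g.mean(2)<95)).astype(np.uint8)
n,l,s,ce=cv2.connectedComponentsWithStats(m)
for i in range(1,n):
    if 20<s[i,4]<400 and 160<ce[i][0]<270 and 160<ce[i][1]<220: print(s[i],ce[i].round(1),ray(c,*ce[i],11).round(1))
print('dot bar ends scene via proj check')
t=cam('top')
for uv in [(110.5,167.5),(123.3,186.7)]: print(ray(t,*uv,121).round(1))
print('skirt',ray(t,118.2,177.25,97).round(1))
# box top corners screws (crop B): 
for uv in [(465,77),(670,97),(645,312),(435,292)]: print('screw',ray(t,90+(uv[0]-380)/6,145+uv[1]/6,85).round(1))
for u in (140,275): print('duct',[ray(t,u/1.5625,v/1.5625,71).round(0) for v in ((195,228) if u==140 else (209,235))])
im=cv2.cvtColor(c['image'],cv2.COLOR_RGB2BGR)
cv2.imwrite('pics/dial_s.png',cv2.resize(im[240:310,265:350],None,fx=8,fy=8,interpolation=cv2.INTER_CUBIC))
E
python3 m2.py
```

```text
top 131 [200 130] [246 176]
['top'] [600.5 -39.4  -0.7] rms 0.79
scene 48 [203 220] [244 235]
['scene'] [599.3 -43.4  -5.2] rms 1.08
top 131 [200 130] [246 176]
scene 48 [203 220] [243 235]
['top', 'scene'] [600.7 -39.1  -1.1] rms 1.42
[211 173   9   7  45] [214.8 175.9] [ 457.7 -348.6   11. ]
[172 183  21   6  83] [181.8 185.7] [ 581.2 -358.8   11. ]
[229 186  14  10 101] [235.4 190.3] [ 439.8 -237.5   11. ]
[243 200  16  13 172] [250.2 205.9] [ 442.4 -140.7   11. ]
[187 204  18  13 149] [195.3 210.3] [ 601.9 -216.5   11. ]
dot bar ends scene via proj check
[538.8 246.2 121. ]
[488.3 211.8 121. ]
skirt [516.7 234.2  97. ]
screw [571.8 277.8  85. ]
screw [562.3 185.8  85. ]
screw [464.8 194.5  85. ]
screw [474.3 287.7  85. ]
duct [array([668., 326.,  71.]), array([608., 324.,  71.])]
duct [array([642.,  88.,  71.]), array([595.,  87.,  71.])]
```

View pics/dial_s.png

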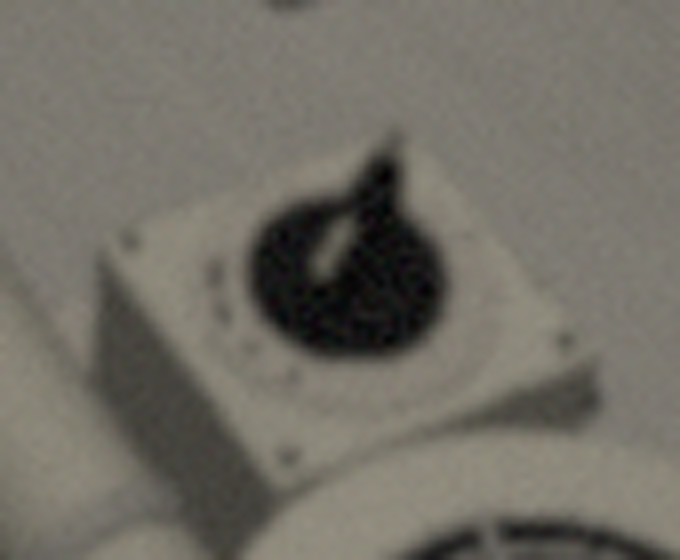

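The dial crop shows the pointer's white line at rest, pointing toward the upper left of the box in the top view. My estimates are disc (439.5,-238.5), dome (600.5,-40.5) and dial about (516,232).

>>> carry_out:
  offset:
    - [1.37,2.45,-0.55]
    - [1.37,2.45,-0.55]
    - [1.37,2.45,-0.55]
    - [1.37,2.45,-0.55]
    - [1.37,2.45,-0.55]
    - [1.37,2.45,-0.55]
    - [1.37,2.45,-0.55]
    - [1.37,2.45,-0.55]
    - [1.37,2.45,-0.55]
    - [1.37,2.45,-0.55]
    - [1.37,2.45,-0.55]
    - [1.37,2.45,-0.55]
    - [1.37,2.45,-0.55]
    - [1.37,2.45,-0.55]
    - [1.37,2.45,-0.55]
    - [0,0,0]
    - [0,0,0]
    - [0,0,0]
  delta_rot:
    - [0,0,0.08]
    - [0,0,0.08]
    - [0,0,0.08]
    - [0,0,0.08]
    - [0,0,0.08]
    - [0,0,0.08]
    - [0,0,0.08]
    - [0,0,0.08]
    - [0,0,0.08]
    - [0,0,0.08]
    - [0,0,0.08]
    - [0,0,0.08]
    - [0,0,0.08]
    - [0,0,0.08]
    - [0,0,0.08]
    - [0,0,0]
    - [0,0,0]
    - [0,0,0]
  gripper: 0.8
  squeeze: 8

```text
t: 2.25
ee_pos: [439.1, -239.7, 140.0]
orientation: [0.708, 0.706, -0.0, 0.0]
force: [-0.5, -0.8, -0.4]
width: 78.2
grip_force: 0.0
```

>>> carry_out:
  offset:
    - [0,0.1,-2]
    - [0,0,-2]
    - [0,0,-2]
    - [0,0,-2]
    - [0,0,-2]
    - [0,0,-1.5]
    - [0,0,-1]
    - [0,0,-0.7]
    - [0,0,-0.3]
    - [0,0,0]
    - [0,0,0]
    - [0,0,0]
  delta_rot:
    - [0,0,0]
    - [0,0,0]
    - [0,0,0]
    - [0,0,0]
    - [0,0,0]
    - [0,0,0]
    - [0,0,0]
    - [0,0,0]
    - [0,0,0]
    - [0,0,0]
    - [0,0,0]
    - [0,0,0]

```text
t: 3.45
ee_pos: [439.7, -238.3, 5.7]
orientation: [0.708, 0.706, 0.0, 0.001]
force: [-0.3, -0.3, 0.1]
width: 78.1
grip_force: 0.0
```

```bash
python3 - <<'E'
from h import *
o=np.zeros((400,800,3),np.uint8)
for i,(n,cx,cy,) in enumerate((('top',292,207),('scene',235,190))):
    c=cam(n);im=cv2.cvtColor(c['image'],cv2.COLOR_RGB2BGR)[cy-33:cy+33,cx-33:cx+33]
    o[:,i*400:i*400+400]=cv2.resize(im,(400,400),interpolation=cv2.INTER_CUBIC)
cv2.imwrite('pics/grasp.png',o);print(robot.read_state()['ee_pos'],robot.read_state()['force'])
E
```

```text
[ 439.53581837 -238.27665956    5.57966237] [-0.34795504 -0.09810923 -0.29827165]
```

View pics/grasp.png

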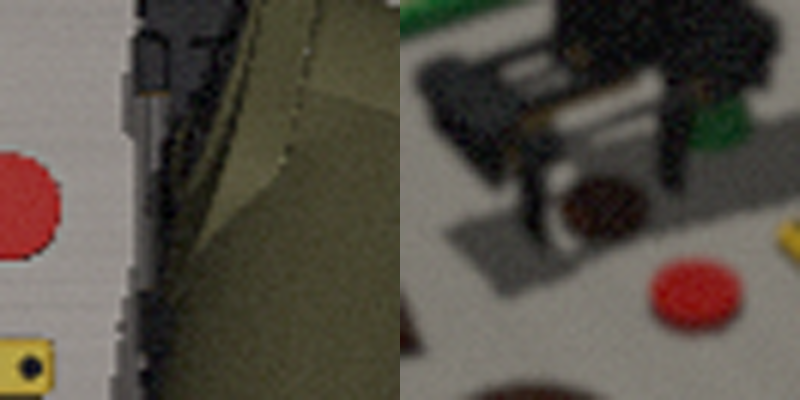

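In the scene crop the disc at (605,207) lies between the two fingers, and the red disc is clear of them. I'll close the gripper.

>>> carry_out:
  offset:
    - [0,0,-0.1]
    - [0,0,0]
    - [0,0,0]
    - [0,0,0]
    - [0,0,0]
    - [0,0,0]
    - [0,0,0]
    - [0,0,0]
    - [0,0,0]
    - [0,0,0]
  delta_rot:
    - [0,0,0]
    - [0,0,0]
    - [0,0,0]
    - [0,0,0]
    - [0,0,0]
    - [0,0,0]
    - [0,0,0]
    - [0,0,0]
    - [0,0,0]
    - [0,0,0]
  gripper: -0.1

```text
t: 4.55
ee_pos: [439.2, -238.0, 4.1]
orientation: [0.708, 0.706, 0.0, 0.0]
force: [0.1, -0.4, 0.2]
width: 51.9
grip_force: 8.0
```

>>> carry_out:
  offset:
    - [0,0,1]
    - [0,0,2]
    - [0,0,2]
    - [0,0,2]
    - [0,0,2]
    - [0,0,2]
    - [0.8,1,1]
    - [1.6,2,0]
    - [1.6,2,0]
    - [1.6,2,0]
    - [1.6,2,0]
    - [1.6,2,0]
    - [1.6,2,0]
    - [1.6,2,0]
    - [1.6,2,0]
    - [1.6,2,0]
    - [0.9,0.75,0]
    - [0,0,0]
    - [0,0,0]
    - [0,0,0]
  delta_rot:
    - [0,0,0]
    - [0,0,0]
    - [0,0,0]
    - [0,0,0]
    - [0,0,0]
    - [0,0,0]
    - [0,0,0]
    - [0,0,0]
    - [0,0,0]
    - [0,0,0]
    - [0,0,0]
    - [0,0,0]
    - [0,0,0]
    - [0,0,0]
    - [0,0,0]
    - [0,0,0]
    - [0,0,0]
    - [0,0,0]
    - [0,0,0]
    - [0,0,0]

```text
t: 6.55
ee_pos: [599.4, -42.2, 123.9]
orientation: [0.709, 0.705, -0.001, 0.0]
force: [-0.2, -0.9, 0.5]
width: 51.9
grip_force: 8.0
```

```bash
python3 - <<'E'
from h import *
o=np.zeros((400,800,3),np.uint8)
for i,(n,cx,cy,) in enumerate((('top',224,148),('scene',223,220))):
    c=cam(n);im=cv2.cvtColor(c['image'],cv2.COLOR_RGB2BGR);cv2.imwrite(n+'_h.png',im);im=im[cy-50:cy+50,cx-50:cx+50]
    o[:,i*400:i*400+400]=cv2.resize(im,(400,400),interpolation=cv2.INTER_CUBIC)
    print(n,proj(c,[600.5,-40.5,80]),proj(c,[600.5,-40.5,116+14]))
cv2.imwrite('pics/hover.png',o);s=robot.read_state();print(s['ee_pos'],s['orientation'],s['width'])
E
```

```text
top (np.float64(222.03314478877476), np.float64(147.59705679862543)) (np.float64(220.8205987109944), np.float64(143.15947055673658))
scene (np.float64(222.35774356996484), np.float64(225.244297363332)) (np.float64(221.69004108310205), np.float64(211.63076575168628))
[599.65190591 -42.04060457 124.08279667] [ 7.08862483e-01  7.05346566e-01 -4.07971747e-04  1.86644886e-04] 51.5319405831311
```

View pics/hover.png

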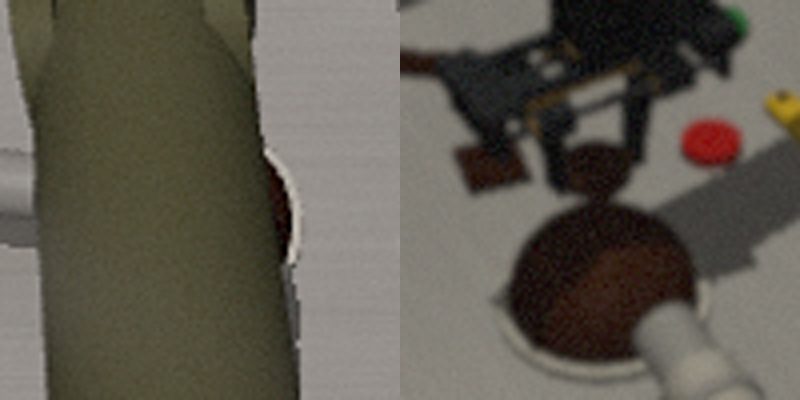

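Hover view: in the scene crop the disc at (598,168) is held level above the dome, whose middle is at about (604,285). I'll refine the dome centre from sub-pixel edges in the first, unoccluded pictures.

```bash
cat > m3.py <<'E'
from h import *
from scipy.optimize import least_squares
from scipy.ndimage import map_coordinates
def edges(n,u0,v0,angs,lo,hi):
    g=cv2.imread(n+'_raw.png').astype(float).mean(2);o=[]
    for a in angs:
        t=np.deg2rad(a);r=np.arange(lo,hi,.25);p=map_coordinates(g,[v0+r*np.sin(t),u0+r*np.cos(t)],order=1)
        j=np.argmax(p);pk=p[j];base=np.median(p[:8]);h=(pk+base)/2
        i=j
        while i>0 and p[i]>h:i-=1
        if i==0: continue
        rr=r[i]+.25*(h-p[i])/(p[i+1]-p[i]);o.append((u0+rr*np.cos(t),v0+rr*np.sin(t)))
    return o
ct,csn=cam('top'),cam('scene')
et=edges('top',223.5,153.5,range(0,360,6),16,29)
es=edges('scene',223,240,range(100,365,6),16,33)
def fit(E,free):
    def res(q):
        C=np.array([q[0],q[1],10.]);o=[]
        for c,k in E:
            for p in k:
                A=np.array(c['pose'])[:3,3];B=ray(c,*p,10.);d=(B-A)/np.linalg.norm(B-A);P=A+d*((C-A)@d)
                o.append(np.linalg.norm((P if P[2]>10 else B)-C)-70-(q[2] if free else 0))
        return np.array(o)
    s=least_squares(res,[600,-41,0],loss='soft_l1');print(s.x.round(1),np.abs(s.fun).mean().round(2),np.abs(s.fun).max().round(1))
print(len(et),len(es))
for f in(0,1):
    fit([(ct,et)],f);fit([(csn,es)],f);fit([(ct,et),(csn,es)],f)
for p in ((600.5,-40.5,10),(600.5,-42.5,10),(604.5,-40.5,10)):print(proj(csn,p),proj(ct,p))
E
python3 m3.py
```

```text
60 45
[600.3 -39.2   0. ] 0.3 0.9
[600.  -37.9   0. ] 1.24 3.5
[600.2 -39.    0. ] 0.81 2.8
[ 6.003e+02 -3.920e+01 -2.000e-01] 0.24 0.8
[600.2 -39.8  -1.6] 0.21 0.6
[600.2 -39.1  -0.7] 0.62 1.9
(np.float64(223.2375301739214), np.float64(243.18193123487757)) (np.float64(223.53536100020534), np.float64(153.09475632060116))
(np.float64(222.89477419245114), np.float64(242.77370020338213)) (np.float64(224.21372457355145), np.float64(153.09288758179667))
(np.float64(222.04293481298467), np.float64(243.704411170266)) (np.float64(223.53552718549793), np.float64(151.76404333604944))
```

>>> carry_out:
  offset:
    - [0.08,0.31,0]
    - [0,0,-1]
    - [0,0,-1]
    - [0,0,-0.8]
    - [0,0,-0.5]
    - [0,0,-0.3]
    - [0,0,-0.1]
    - [0,0,0]
    - [0,0,0]
    - [0,0,0]
    - [0,0,0]
  delta_rot:
    - [0,0,0]
    - [0,0,0]
    - [0,0,0]
    - [0,0,0]
    - [0,0,0]
    - [0,0,0]
    - [0,0,0]
    - [0,0,0]
    - [0,0,0]
    - [0,0,0]
    - [0,0,0]

```text
t: 7.85
ee_pos: [601.2, -37.5, 87.4]
orientation: [0.708, 0.706, 0.0, 0.0]
force: [0.9, 0.0, 0.3]
width: 51.7
grip_force: 8.0
```

```bash
python3 - <<'E'
from h import *
o=np.zeros((400,400,3),np.uint8)
c=cam('scene');im=cv2.cvtColor(c['image'],cv2.COLOR_RGB2BGR);cx,cy=223,220
im=im[cy-30:cy+30,cx-30:cx+30]
cv2.imwrite('pics/low.png',cv2.resize(im,(600,600),interpolation=cv2.INTER_CUBIC))
print([ (np.array(proj(c,[600.3,-39.3,z]))-[cx-30,cy-30])*10 for z in (80,87)])
for i in range(8):
    s=robot.read_state();print(s['t'],s['ee_pos'].round(2),s['force'].round(2));robot.camera('top')
E
```

```text
[array([296.32338945, 354.60496242]), array([295.41833143, 335.95999224])]
7.9 [601.12 -37.49  87.33] [-0.15  0.68 -1.57]
7.95 [601.1  -37.5   87.26] [-0.06 -1.33 -0.83]
8.0 [601.04 -37.48  87.23] [-0.24  0.3   0.32]
8.05 [601.04 -37.49  87.2 ] [-0.37  0.39  0.06]
8.1 [601.03 -37.47  87.15] [-0.67 -0.34 -1.05]
8.15 [600.98 -37.45  87.11] [-0.78 -0.42 -0.99]
8.2 [600.99 -37.49  87.1 ] [ 0.22 -0.06 -0.76]
8.25 [600.98 -37.46  87.08] [-0.63 -0.11 -0.16]
```

View pics/low.png

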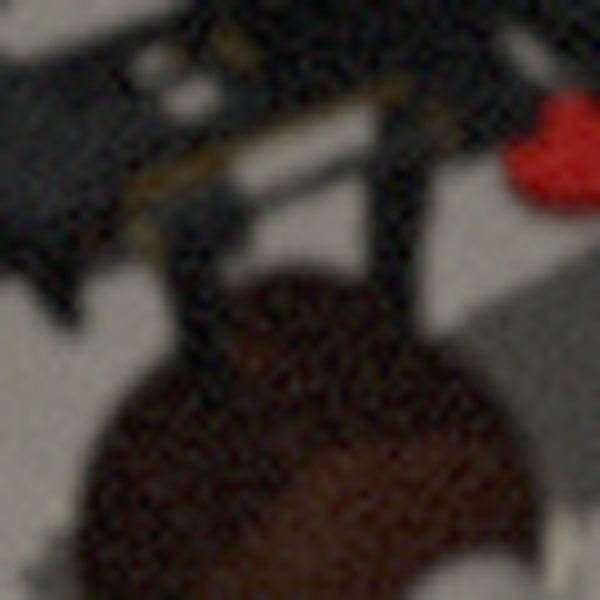

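In the scene crop the disc at (300,330) is held just over the crown, in line with the projected crown at (296,355). I'll trim x and y, then lower the last bit.

>>> carry_out:
  offset:
    - [-0.07,-0.15,0]
    - [0,0,-0.05]
    - [0,0,-0.05]
    - [0,0,-0.05]
    - [0,0,-0.05]
    - [0,0,0]
    - [0,0,0]
    - [0,0,0]
    - [0,0,0]
    - [0,0,0]
    - [0,0,0]
  delta_rot:
    - [0,0,0]
    - [0,0,0]
    - [0,0,0]
    - [0,0,0]
    - [0,0,0]
    - [0,0,0]
    - [0,0,0]
    - [0,0,0]
    - [0,0,0]
    - [0,0,0]
    - [0,0,0]

```text
t: 9.4
ee_pos: [600.3, -39.0, 85.1]
orientation: [0.708, 0.706, 0.0, 0.0]
force: [0.1, 0.6, -0.9]
width: 51.7
grip_force: 8.0
```

```bash
cat > st.py <<'E'
from h import *
F=[];P=[]
for i in range(8):
    s=robot.read_state();F.append(s['force']);P.append(s['ee_pos']);robot.camera('top')
print(s['t'],np.mean(P,0).round(2),P[-1].round(2),np.mean(F,0).round(2),s['ft_torque'].round(3))
E
python3 st.py
```

```text
9.75 [600.3  -38.94  85.1 ] [600.31 -38.96  85.11] [ 0.08 -0.04 -0.48] [ 0.009 -0.142  0.02 ]
```

>>> carry_out:
  offset:
    - [0,0,-0.03]
    - [0,0,-0.03]
    - [0,0,0]
    - [0,0,0]
    - [0,0,0]
    - [0,0,0]
  delta_rot:
    - [0,0,0]
    - [0,0,0]
    - [0,0,0]
    - [0,0,0]
    - [0,0,0]
    - [0,0,0]

```text
t: 10.4
ee_pos: [600.3, -38.9, 84.5]
orientation: [0.708, 0.706, 0.0, 0.0]
force: [0.5, 0.0, -0.6]
width: 51.8
grip_force: 8.0
```

```bash
python3 st.py
```

```text
10.75 [600.31 -38.96  84.5 ] [600.32 -38.98  84.5 ] [ 0.1   0.31 -0.56] [-0.031 -0.086 -0.016]
```

>>> carry_out:
  offset:
    - [0,0,-0.03]
    - [0,0,-0.03]
    - [0,0,0]
    - [0,0,0]
    - [0,0,0]
    - [0,0,0]
  delta_rot:
    - [0,0,0]
    - [0,0,0]
    - [0,0,0]
    - [0,0,0]
    - [0,0,0]
    - [0,0,0]

```text
t: 11.4
ee_pos: [600.4, -38.9, 84.0]
orientation: [0.708, 0.706, 0.0, 0.0]
force: [-0.6, -0.1, 1.5]
width: 51.7
grip_force: 8.0
```

```bash
python3 st.py
```

```text
11.75 [600.35 -38.96  84.03] [600.36 -38.96  84.02] [-0.79  0.05  2.23] [-0.087  0.096 -0.023]
```

>>> carry_out:
  offset:
    - [0,0,0.02]
    - [0,0,0]
    - [0,0,0]
    - [0,0,0]
  delta_rot:
    - [0,0,0]
    - [0,0,0]
    - [0,0,0]
    - [0,0,0]
  squeeze: 3

```text
t: 12.2
ee_pos: [600.3, -39.0, 84.0]
orientation: [0.708, 0.706, 0.0, 0.0]
force: [-0.0, -0.0, 1.4]
width: 52.1
grip_force: 3.0
```

>>> carry_out:
  offset:
    - [0,0,0]
    - [0,0,0]
    - [0,0,0]
    - [0,0,0]
    - [0,0,0]
    - [0,0,0]
  delta_rot:
    - [0,0,0]
    - [0,0,0]
    - [0,0,0]
    - [0,0,0]
    - [0,0,0]
    - [0,0,0]
  gripper: 0.3

```text
t: 12.8
ee_pos: [600.3, -39.0, 84.0]
orientation: [0.708, 0.706, 0.0, 0.0]
force: [-0.5, -0.8, -0.7]
width: 56.5
grip_force: 0.0
```

>>> carry_out:
  offset:
    - [0,0,0]
    - [0,0,0]
    - [0,0,0]
    - [0,0,0]
    - [0,0,0]
    - [0,0,0]
  delta_rot:
    - [0,0,0]
    - [0,0,0]
    - [0,0,0]
    - [0,0,0]
    - [0,0,0]
    - [0,0,0]
  gripper: 0.75

```text
t: 13.4
ee_pos: [600.3, -38.9, 84.1]
orientation: [0.708, 0.706, 0.0, 0.0]
force: [-0.2, -0.4, -0.6]
width: 75.9
grip_force: 0.0
```

```bash
python3 - <<'E'
from h import *
c=cam('scene');im=cv2.cvtColor(c['image'],cv2.COLOR_RGB2BGR);cx,cy=223,220
im=im[cy-30:cy+30,cx-30:cx+30]
cv2.imwrite('pics/rel.png',cv2.resize(cv2.convertScaleAbs(im,alpha=1.8),(600,600),interpolation=cv2.INTER_CUBIC))
E
python3 st.py
```

```text
13.8 [600.3  -38.96  84.09] [600.3  -38.96  84.07] [-0.09  0.15 -0.05] [-0.012 -0.069  0.035]
```

View pics/rel.png

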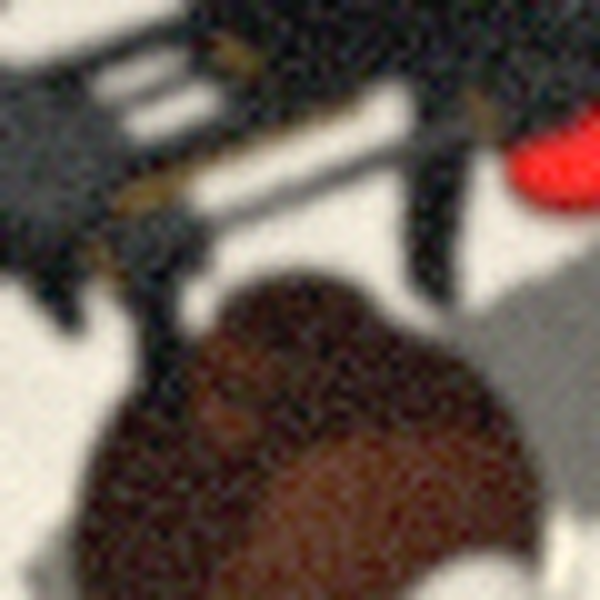

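The disc at (300,300) sits level on the crown with both fingers clear of it. I'll lift straight up, then measure the dial in the raw pictures.

>>> carry_out:
  offset:
    - [0,0,0.3]
    - [0,0,0.7]
    - [0,0,1.5]
    - [0,0,2]
    - [0,0,2.5]
    - [0,0,2]
    - [0,0,0]
  delta_rot:
    - [0,0,0]
    - [0,0,0]
    - [0,0,0]
    - [0,0,0]
    - [0,0,0]
    - [0,0,0]
    - [0,0,0]

```text
t: 14.55
ee_pos: [602.8, -38.7, 178.9]
orientation: [0.708, 0.706, 0.002, 0.003]
force: [0.7, 0.6, -0.6]
width: 76.0
grip_force: 0.0
```

```bash
python3 - <<'E'
from h import *
t,s=cam('top'),cam('scene')
for n,c,(u,v),w in (('top',t,(118,178),15),('scene',s,(309,274),17)):
    g=cv2.imread(n+'_raw.png').astype(float).mean(2);th=70 if n=='top' else 50
    m=np.zeros(g.shape,np.uint8);m[v-w:v+w,u-w:u+w]=g[v-w:v+w,u-w:u+w]<th
    _,l=cv2.connectedComponents(m);m=(l==l[v,u]).astype(np.uint8)
    m2=cv2.morphologyEx(m,cv2.MORPH_OPEN,cv2.getStructuringElement(2,(11,11)))
    k=max(cv2.findContours(m2,0,cv2.CHAIN_APPROX_NONE)[0],key=cv2.contourArea);e=cv2.fitEllipse(k)
    print(n,m.sum(),m2.sum(),e,'z94',ray(c,*e[0],94).round(1))
for p in ((516,232,97),(516,232,121)):print(proj(t,p),proj(s,p))
# pointer white line in scene and bar tip (8x crop origin 265,240)
f=lambda x,y:(265+x/8,240+y/8)
print('line far/near z121',ray(s,*f(325,275),121).round(1),ray(s,*f(355,222),121).round(1),'tail',ray(s,*f(395,140),121).round(1))
for uv in [(132,242),(290,457),(565,342)]:print('screw s',ray(s,*f(*uv),85).round(1))
E
```

```text
top 431 388 ((118.61551666259766, 177.2513427734375), (20.14824104309082, 23.166719436645508), 45.2086181640625) z94 [517.2 234.2  94. ]
scene 357 189 ((311.8843688964844, 276.0875244140625), (13.30669116973877, 16.380048751831055), 51.633872985839844) z94 [516.5 248.6  94. ]
(np.float64(119.02797571803237), np.float64(177.51102047192717)) (np.float64(307.8000555998998), np.float64(270.7718176853118))
(np.float64(115.74179039586286), np.float64(176.14853225158402)) (np.float64(308.6513977532099), np.float64(263.9799186159387))
line far/near z121 [542.7 253.8 121. ] [522.2 242.4 121. ] tail [490.7 222.9 121. ]
screw s [562.2 187.7  85. ]
screw s [572.4 279.2  85. ]
screw s [476.  289.9  85. ]
```

>>> carry_out:
  offset:
    - [-0.41,1.37,0]
    - [-0.41,1.37,0]
    - [-0.41,1.37,0]
    - [-0.41,1.37,0]
    - [-0.41,1.37,0]
    - [-0.41,1.37,0]
    - [-0.41,1.37,0]
    - [-0.41,1.37,0]
    - [-0.41,1.37,0]
    - [-0.41,1.37,0]
    - [-0.41,1.37,0]
    - [-0.41,1.37,0]
    - [-0.41,1.37,0]
    - [-0.41,1.37,0]
    - [-0.41,1.37,0]
    - [-0.41,1.37,0]
    - [-0.41,1.37,0]
    - [-0.41,1.37,0]
    - [-0.41,1.37,0]
    - [-0.41,1.37,0]
  delta_rot:
    - [0,0,0.103]
    - [0,0,0.103]
    - [0,0,0.103]
    - [0,0,0.103]
    - [0,0,0.103]
    - [0,0,0.103]
    - [0,0,0.103]
    - [0,0,0.103]
    - [0,0,0.103]
    - [0,0,0.103]
    - [0,0,0.103]
    - [0,0,0.103]
    - [0,0,0.103]
    - [0,0,0.103]
    - [0,0,0.103]
    - [0,0,0.103]
    - [0,0,0.103]
    - [0,0,0.103]
    - [0,0,0.103]
    - [0,0,0.103]
  gripper: 0.3

```text
t: 16.65
ee_pos: [517.4, 235.1, 173.0]
orientation: [-0.243, 0.97, -0.0, -0.001]
force: [0.3, -0.4, -0.4]
width: 56.2
grip_force: 0.0
```

>>> carry_out:
  offset:
    - [0,0,-1]
    - [0,0,-1.5]
    - [0,0,-1]
    - [0,0,0]
    - [0,0,0]
    - [0,0,0]
  delta_rot:
    - [0,0,0]
    - [0,0,0]
    - [0,0,0]
    - [0,0,0]
    - [0,0,0]
    - [0,0,0]

```text
t: 17.25
ee_pos: [518.7, 234.9, 139.4]
orientation: [-0.24, 0.971, 0.0, 0.0]
force: [0.1, 0.9, -0.5]
width: 56.4
grip_force: 0.0
```

```bash
python3 - <<'E'
from h import *
o=np.zeros((400,800,3),np.uint8)
for i,(n,cx,cy) in enumerate((('scene',308,262),('scene',223,225))):
    c=cam(n);r=40 if i==0 else 30;im=cv2.cvtColor(c['image'],cv2.COLOR_RGB2BGR)[cy-r:cy+r,cx-r:cx+r]
    o[:,i*400:i*400+400]=cv2.resize(cv2.convertScaleAbs(im,alpha=1.6),(400,400),interpolation=cv2.INTER_CUBIC)
cv2.imwrite('pics/dialhover.png',o);s=robot.read_state();print(s['t'],s['ee_pos'],s['orientation'].round(4),s['joint_pos'].round(2))
E
```

```text
17.35 [518.71461855 235.12216245 139.62725024] [-2.405e-01  9.706e-01  0.000e+00  5.000e-04] [ 0.39  0.38 -1.04  1.73  0.35  1.23  1.32]
```

View pics/dialhover.png

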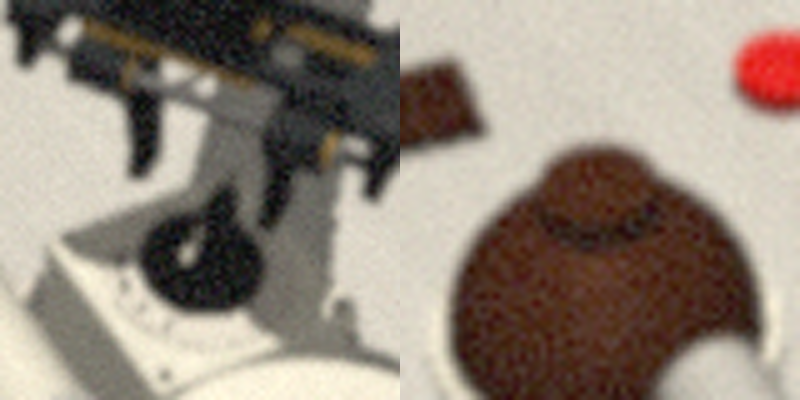

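The disc at (600,190) still sits level on the crown. The fingertips at (143,178) and (268,225) straddle the dial bar, which runs from (188,262) to (230,185).

```bash
python3 - <<'E'
from h import *
c=cam('scene')
print(proj(c,[518.7,235,139.5]), 'tips mid ray',ray(c,309.1,262.3,139.5).round(1),'bar mid',ray(c,309.8,266.7,121).round(1), 'ends',ray(c,268+188/5,222+262/5,121).round(1),ray(c,268+46,222+37,121).round(1))
t=cam('top');r=cv2.imread('top_raw.png').astype(float).mean(2)
np.set_printoptions(linewidth=250)
print(r[160:195,103:132].round(0).astype(int))
E
```

```text
(np.float64(309.2388226382919), np.float64(259.84393585274466)) tips mid ray [524.  241.  139.5] bar mid [519.2 240.3 121. ] ends [542.8 253.8 121. ] [494.7 226.3 121. ]
[[152 147 147 ... 150 148 145]
 [151 151 150 ... 146 149 150]
 [153 151 150 ... 147 150 148]
 ...
 [152 151 154 ... 157 155 153]
 [153 148 152 ... 157 153 153]
 [152 153 152 ... 154 156 153]]
```

>>> carry_out:
  offset:
    - [-0.17,0,-1]
    - [0,0,-1]
    - [0,0,-0.9]
    - [0,0,-0.5]
    - [0,0,-0.3]
    - [0,0,-0.1]
    - [0,0,0]
    - [0,0,0]
    - [0,0,0]
    - [0,0,0]
  delta_rot:
    - [0,0,0]
    - [0,0,0]
    - [0,0,0]
    - [0,0,0]
    - [0,0,0]
    - [0,0,0]
    - [0,0,0]
    - [0,0,0]
    - [0,0,0]
    - [0,0,0]

```text
t: 18.45
ee_pos: [516.7, 235.1, 101.3]
orientation: [-0.241, 0.971, 0.0, 0.0]
force: [1.4, 0.4, -1.1]
width: 56.6
grip_force: 0.0
```

>>> carry_out:
  offset:
    - [0,0,0]
    - [0,0,0]
    - [0,0,0]
    - [0,0,0]
    - [0,0,0]
    - [0,0,0]
    - [0,0,0]
    - [0,0,0]
    - [0,0,0]
    - [0,0,0]
    - [0,0,0]
    - [0,0,0]
  delta_rot:
    - [0,0,0]
    - [0,0,0]
    - [0,0,0]
    - [0,0,0]
    - [0,0,0]
    - [0,0,0]
    - [0,0,0]
    - [0,0,0]
    - [0,0,0]
    - [0,0,0]
    - [0,0,0]
    - [0,0,0]
  gripper: -1
  squeeze: 12

```text
t: 19.65
ee_pos: [516.3, 235.7, 101.1]
orientation: [-0.241, 0.971, 0.001, -0.0]
force: [-2.2, 3.0, -0.6]
width: 12.5
grip_force: 12.0
```

```bash
python3 st.py
```

```text
20.0 [516.25 235.69 101.1 ] [516.25 235.7  101.11] [-2.36  4.06 -0.37] [1.169 0.466 0.119]
```

>>> carry_out:
  offset:
    - [-0.04,0.06,0]
    - [0,0,0]
    - [0,0,0]
    - [0,0,0]
    - [0,0,0]
    - [0,0,0]
    - [0,0,0]
    - [0,0,0]
    - [0,0,0]
    - [0,0,0]
  delta_rot:
    - [0,0,0]
    - [0,0,0]
    - [0,0,0]
    - [0,0,-0.1]
    - [0,0,-0.1]
    - [0,0,-0.1]
    - [0,0,-0.1]
    - [0,0,-0.1]
    - [0,0,-0.1]
    - [0,0,0]
  squeeze: 30

```text
t: 21.05
ee_pos: [515.9, 237.6, 101.1]
orientation: [0.057, 0.998, 0.001, 0.0]
force: [-0.7, 8.1, -2.6]
width: 12.6
grip_force: 30.0
```

```bash
cat >> st.py <<'E'
q=s['orientation'];print('tool y ang',2*np.arctan2(q[1],q[0])-np.pi/2,'w',s['width'],s['grip_force'],s['joint_pos'].round(2))
E
python3 st.py
```

```text
21.4 [515.87 237.58 101.12] [515.89 237.58 101.13] [-1.4   7.34 -2.69] [1.761 0.169 0.185]
tool y ang 1.4582944784874252 w 12.620045120132279 29.994202852249146 [ 0.28  0.37 -0.9   1.78  0.32  1.14  0.74]
```

>>> carry_out:
  offset:
    - [-0.02,0.12,0]
    - [0,0,0]
    - [0,0,0]
    - [0,0,0]
    - [0,0,0]
    - [0,0,0]
    - [0,0,0]
    - [0,0,0]
    - [0,0,0]
    - [0,0,0]
  delta_rot:
    - [0,0,-0.1]
    - [0,0,-0.1]
    - [0,0,-0.1]
    - [0,0,-0.1]
    - [0,0,-0.1]
    - [0,0,-0.1]
    - [0,0,-0.015]
    - [0,0,0]
    - [0,0,0]
    - [0,0,0]

```text
t: 22.45
ee_pos: [516.6, 239.3, 101.1]
orientation: [0.356, 0.935, 0.002, 0.0]
force: [2.5, 8.6, -5.2]
width: 13.0
grip_force: 30.0
```

```bash
python3 st.py; python3 - <<'E'
from h import *
T=[]
for i in range(8): T.append(robot.read_state()['ft_torque'][2]);robot.camera('top')
print(np.mean(T),np.std(T))
E
```

```text
22.8 [516.64 239.36 101.15] [516.63 239.35 101.14] [ 1.83  9.07 -5.39] [ 2.039 -0.476  0.232]
tool y ang 0.8436157885792106 w 12.844885077022342 30.0120010972023 [ 0.2   0.34 -0.79  1.78  0.26  1.13  0.16]
0.24816614815886817 0.02946981856729514
```

>>> carry_out:
  offset:
    - [0.03,0.12,0.05]
    - [0,0,0]
    - [0,0,0]
    - [0,0,0]
    - [0,0,0]
  delta_rot:
    - [0,0,-0.015]
    - [0,0,-0.01]
    - [0,0,0]
    - [0,0,0]
    - [0,0,0]

```text
t: 23.75
ee_pos: [516.7, 239.5, 101.1]
orientation: [0.368, 0.93, 0.002, 0.0]
force: [1.6, 7.3, -6.9]
width: 12.6
grip_force: 30.0
```

```bash
cat >> st.py <<'E'
T=[]
for i in range(8): T.append(robot.read_state()['ft_torque'][2]);robot.camera('top')
print('Tz',np.mean(T))
E
python3 st.py; python3 - <<'E'
from h import *
o=np.zeros((400,800,3),np.uint8)
for i,(n,cx,cy) in enumerate((('scene',308,262),('scene',223,225))):
    c=cam(n);r=30;im=cv2.cvtColor(c['image'],cv2.COLOR_RGB2BGR)[cy-r:cy+r,cx-r:cx+r]
    o[:,i*400:i*400+400]=cv2.resize(cv2.convertScaleAbs(im,alpha=1.6),(400,400),interpolation=cv2.INTER_CUBIC)
cv2.imwrite('pics/final.png',o)
E
```

```text
24.1 [516.7  239.47 101.15] [516.71 239.46 101.16] [ 1.44  7.29 -6.32] [ 1.707 -0.459  0.234]
tool y ang 0.8180826522246161 w 12.751693878906579 30.00834345817566 [ 0.19  0.34 -0.79  1.78  0.26  1.13  0.14]
Tz 0.24441032806713153
```

View pics/final.png

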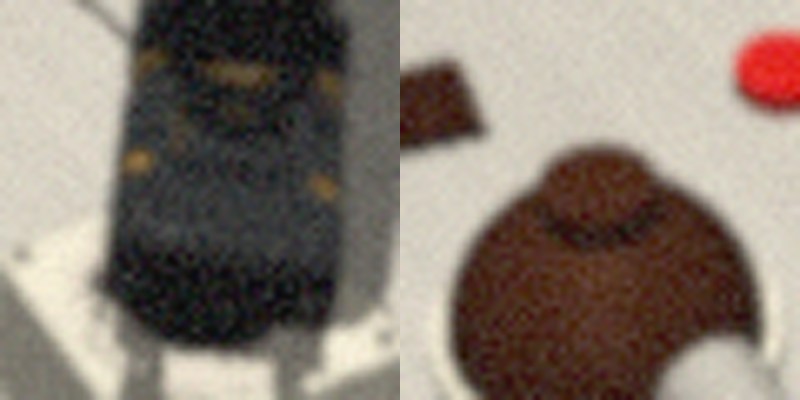

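The disc is still balanced at (600,190), and the gripper hides the dial. I'll find the dial's end stop by torque to fix its angle.

>>> carry_out:
  offset:
    - [0,0,0]
    - [0,0,0]
    - [0,0,0]
    - [0,0,0]
  delta_rot:
    - [0,0,-0.02]
    - [0,0,0]
    - [0,0,0]
    - [0,0,0]

```text
t: 25.05
ee_pos: [516.7, 239.5, 101.1]
orientation: [0.377, 0.926, 0.002, 0.0]
force: [1.5, 8.1, -6.1]
width: 13.2
grip_force: 30.0
```

```bash
python3 st.py
```

```text
25.4 [516.73 239.53 101.15] [516.75 239.53 101.16] [ 1.54  7.52 -6.79] [ 1.727 -0.52   0.249]
tool y ang 0.7980757685935682 w 12.6349098631371 30.00605821609497 [ 0.19  0.34 -0.78  1.78  0.26  1.13  0.12]
Tz 0.22161117383404022
```

>>> carry_out:
  offset:
    - [0,0,0]
    - [0,0,0]
    - [0,0,0]
    - [0,0,0]
  delta_rot:
    - [0,0,-0.02]
    - [0,0,0]
    - [0,0,0]
    - [0,0,0]

```text
t: 26.25
ee_pos: [516.7, 239.5, 101.2]
orientation: [0.386, 0.923, 0.002, 0.0]
force: [1.4, 7.9, -5.5]
width: 12.8
grip_force: 30.2
```

```bash
python3 st.py
```

```text
26.6 [516.73 239.52 101.16] [516.71 239.53 101.15] [ 1.59  7.31 -6.8 ] [ 1.731 -0.515  0.456]
tool y ang 0.7789980186320968 w 12.782992188660527 30.229696333408356 [ 0.19  0.34 -0.78  1.78  0.26  1.13  0.1 ]
Tz 0.4959005787881618
```

>>> carry_out:
  offset:
    - [0,0,0]
    - [0,0,0]
    - [0,0,0]
    - [0,0,0]
    - [0,0,0]
    - [0,0,0]
  delta_rot:
    - [0,0,0.03]
    - [0,0,0.025]
    - [0,0,0]
    - [0,0,0]
    - [0,0,0]
    - [0,0,0]

```text
t: 27.65
ee_pos: [516.6, 239.4, 101.1]
orientation: [0.36, 0.933, 0.001, 0.0]
force: [1.7, 6.9, -5.6]
width: 12.6
grip_force: 30.0
```

```bash
python3 st.py; python3 - <<'E'
from h import *
a=cam('scene')['image'][205:235,205:245].astype(int);b=cv2.imread('pics/final.png')
im=cv2.cvtColor(cam('scene')['image'],cv2.COLOR_RGB2BGR)[195:255,193:253]
n=cv2.resize(cv2.convertScaleAbs(im,alpha=1.6),(400,400),interpolation=cv2.INTER_CUBIC)
print('disc view diff',np.abs(cv2.GaussianBlur(n,(0,0),6).astype(int)-cv2.GaussianBlur(b[:,400:],(0,0),6)).max())
E
```

```text
28.0 [516.66 239.44 101.15] [516.68 239.48 101.17] [ 1.32  6.95 -6.27] [ 1.66  -0.417  0.244]
tool y ang 0.8331857225808417 w 12.906287484245968 30.0138857960701 [ 0.19  0.34 -0.79  1.78  0.26  1.13  0.15]
Tz 0.2514736119630923
disc view diff 15
```

```bash
python3 -c "
from rig import robot
print(robot.job_done())"
```

```text
the job is handed in; nothing more can be done
None
```

The job is handed in at about 28 s: in the last views the disc sat level on the crown, and the gripper is holding the dial at about 1.22 rad (third click is 1.20). I judged that angle from the end stop I felt at 1.26, since the gripper hid the pointer.

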